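# Flip an enclosure lid down the ramp into the marking jig

## Robot

A 6-joint arm with a two-finger parallel gripper is mounted at the origin on the work surface. World frame = base frame: x ahead of the robot, y to its left, z up, the work surface at z = 0. Lengths are in mm, angles in rad, forces in N, time in s.
With the tool pointing down it reaches from about 275 to 825 mm from the base axis. Payload 5.2 kg.
Tool frame: the origin (TCP) lies midway between the tips of the shut fingers; the grasp point (between the pads) lies 19 mm behind it; z points along the fingers, x is the direction in which the jaws open and shut, and the axes are right-handed (so a half turn about z gives the same grasp; the last joint's range is limited). The gripper opens to 93 mm and grips with 3 to 60 N. Pads are 15 mm wide; open, the fingers measure 128 mm over their backs; the gripper's body (75 mm by 188 mm) begins 65 mm behind the grasp point.
Start: joints at [-1.316, 0.259, 1.535, -0, 1.348, -0.203], TCP at [243.107, -493.36, 218.653] pointing down, gripper open.
Joint ranges: [-3.14, 3.14], [-0.91, 2.08], [0.19, 2.58], [-1.22, 4.36], [0.22, 2.71], [-3.12, 3.12]. Speed limits (rad/s): [2.57, 2.57, 3.14, 3.14, 3.14, 3.14].

## Interface

Orientations are given as a unit quaternion [w, x, y, z].
In Python, from station import manip gives the robot as it stands.
- The arm moves only by the tool play_rows, never from a script. Its arguments are lists of equal length, an entry for each row: "delta_pos": the shift along the tool's x, y, z in cm, a list of three; "roll": the turn about the tool's z in degrees; "jaw": the opening, from 0 (shut) to 1 (fully open). A call has 1 to 20 rows; each row shifts and turns the pose as measured when the row begins, along the tool's axes as they then stand; what a row does not reach is not made up. A row lasts 1/10 s, in which the tool goes at most 50 mm and 8.59 degrees, less where a joint would pass 70% of its speed; a pose out of reach is approached as far as the arm can. A call with a gripper value outside its range is refused whole. The fingers move at their own pace and stop on an object; the grip force is fixed at half the most. Time passes only in rows, so rows that do not move let the fingers close. It gives the time, the measured TCP pose, the force and the opening at its end, in the units of the state.
- manip.state(): the state, without advancing time (a new reading comes with each control period).
- manip.snapshot(name): name is "side" or "top" or "wrist"; returns a dict with "color" (400x640x3 uint8, blue, green, red), "range_z" (400x640 float32, mm along the optical axis (not along the pixel's ray), 0 where there is no reading), "fx", "fy", "cx", "cy" (pixels), "distortion" ([k1, k2, p1, p2, k3] as OpenCV has them; the pictures are not rectified), "xyz" and "orientation" of the camera in the world. Camera axes: x right, y down, z forward; pixel columns grow to the right and rows downward; lengths in mm; the calibration is good to about 2 mm. A picture is of the moment at which its call begins.
- manip.sign_off(): hands the job in, once; it reports no verdict.
The state is a dict: "time": time; "joints": joint angles; "joint_vel": joint speeds; "joint_torque": joint torques, N m; "tool_pos": TCP position; "tcp_rot": TCP orientation; "force": force on the tool from outside, world axes, zero at the start; "ft_torque": the same for the moment, N m; "width": opening from 0.0 (shut) to 1.0 (fully open).
Only numpy, scipy, OpenCV 4.12 (cv2) and the standard library are available. Lean on these libraries where they do the work, as an engineer would, in place of code of your own. Each camera call takes 0.05 s, during which the arm holds its last target. There are 200 camera calls.

## Task

Draw the blue enclosure lid up out of its slanted rack and tip it down the jig's steel ramp so that it lands blue face down on the ramp. Then see that it slides to the flat bed below and push it square and flush into the corner of the two aluminium fences, the lid's short edge against the end fence and a long edge against the side fence, lying flat, bare face up. Leave the tub, screwdriver, pliers and potentiometer strip where they are.

Things in the scene. Friction and masses are not known exactly. Their poses are not given: they have to be found in the camera images.
- lid: Aluminium enclosure lid, a slab 96 x 76 x 8 mm, 90 to 180 g; one face blue, the other bare metal with a dark gasket line. Origin: its centre. x along the 96 mm length, y along the 76 mm width, z out of the blue face. At the start it stands in the rack leaning 35 degrees from upright, top nearer the robot, blue face up and away from the robot, +x pointing down the slant to its foot.
- lid_top_edge (a point): Middle of the lid's upper short edge as it stands in the rack (lid frame x = -48 mm), mid-thickness; about 97 mm above the table at the start. The upper 46 mm of the lid are free of the rack on both faces (below that the slot's wall covers the bare face, and the lowest 28 mm are covered on both).
- rack: Fixed plywood base, 6 mm thick, x 0 to 120 mm, 110 mm wide, with one black slanted slot 100 mm long, 11 mm wide for the 8 mm lid. Origin: on the table, middle of the base's near edge (robot's side). x points from the lid's top to its foot, away from the robot within 15 degrees; z up. Slot floor at x = 80 mm, 16 mm up. The lid comes out only along the slant, 35 degrees from upright.
- jig: Fixed marking jig. Origin: on the table, below the middle of the ramp's foot. x points down the ramp, away from the robot within 15 degrees; y left of that; z up. Flat plywood bed, top 10 mm above the table, x 0 to 110 mm, y -60 to 60 mm, its -y side open. Ramp at x below 0, fences beyond the bed's +x and +y edges: see the points. It does not move.
- jig_corner (a point): Inner corner where both fences and the bed's top meet (jig frame 110, 60, 10 mm). Aluminium end fence: inner face at jig x = 110 mm, across the whole bed. Aluminium side fence: inner face at jig y = 60 mm, from x = 5 mm to the end fence. Both stand 14 mm above the bed and are 12 mm thick.
- jig_ramp_foot (a point): Middle of the line where the ramp meets the bed (jig frame 0, 0, 10 mm). The bed is slippery (friction about 0.15): a lid that came down the ramp may stop anywhere, also half on the ramp. In the ramp's 40 mm gap the bed's level top runs on to x = -70 mm, so a fingertip can follow the lid through the gap and push its rear edge.
- jig_ramp_top (a point): Middle of the ramp's top edge (jig frame -65, 0, 47.5 mm). Ramp: two polished steel strips sloping 30 degrees down to the foot, 75 mm long, each 40 mm wide (y -60 to -20 and 20 to 60 mm) with an open 40 mm gap between; the lid lies across both. No side walls, nothing above it or behind it. Slippery (friction about 0.12): a lid let go on it slides down by itself.
- tub: Bystander: white plastic cup, 64 mm across, 55 mm high. Origin: centre of its underside.
- driver: Bystander: orange-handled screwdriver lying on the table between rack and jig, 170 mm long, x from handle to tip, under 40 mm high.
- pliers: Bystander: red and yellow handled pliers lying flat, 150 mm long, 50 mm wide, 12 mm high. Origin: under the rivet.
- pot_strip: Bystander: green strip 130 x 30 mm with five knobs, 26 mm high. Origin: centre of its underside.

How it is judged:
By the outcome, as a careful person would: the job done as asked, in the order asked, and still so for the second after the job is handed in, with the robot touching nothing.
It also fails if it takes over 61 s, if anything falls off the work surface, if the arm or the gripper's body presses on something with over 40 N, if the wrist force passes 120 N, or if a joint passes its speed limit or range.

## Working session

There is one attempt and no reset: what is moved stays moved. The work goes in short steps, Python scripts to look and compute and a tool call to move; the robot and the scene stay as the last step left them, time stands still between calls to the robot, and variables do not carry over. Pictures are saved under pics/ and viewed, about 8 in all and at most 12, crops included, and the job is handed in when it is done.

Besides the shell and the picture viewer there is one more tool, called after "Call:" in YAML: its name, and indented under it one key for each argument. play_rows: Moves the arm, as the interface text tells. Its arguments: {"type":"object","properties":{"delta_pos":{"type":"array","items":{"type":"array","items":{"type":"number"}}},"roll":{"type":"array","items":{"type":"number"}},"jaw":{"type":"array","items":{"type":"number"}}},"required":["delta_pos","roll","jaw"]}

```bash
mkdir -p pics; ls; cat > h.py <<'E'
import numpy as np, cv2
from scipy.spatial.transform import Rotation as R
from station import manip
def rot(q): return R.from_quat([q[1],q[2],q[3],q[0]]).as_matrix()
def snap(n,png=None):
    s=manip.snapshot(n)
    if png: cv2.imwrite('pics/'+png,s['color'])
    return s
def K(s): return np.array([[s['fx'],0,s['cx']],[0,s['fy'],s['cy']],[0,0,1.]])
def rays(s,uv):
    p=cv2.undistortPoints(np.array(uv,float).reshape(-1,1,2),K(s),np.array(s['distortion'],float)).reshape(-1,2)
    return np.c_[p,np.ones(len(p))]
def toplane(s,uv,z):
    d=rays(s,uv)@rot(s['orientation']).T; o=np.array(s['xyz'])
    return o+d*((z-o[2])/d[:,2])[:,None]
def cloud(s):
    h,w=s['range_z'].shape; v,u=np.mgrid[:h,:w]
    d=rays(s,np.c_[u.ravel(),v.ravel()])*s['range_z'].reshape(-1,1)
    P=d@rot(s['orientation']).T+np.array(s['xyz']); P[s['range_z'].ravel()==0]=np.nan
    return P.reshape(h,w,3)
def proj(s,P):
    M=rot(s['orientation']).T; rv=cv2.Rodrigues(M)[0]
    return cv2.projectPoints(np.array(P,float).reshape(-1,3),rv,-M@np.array(s['xyz'],float),K(s),np.array(s['distortion'],float))[0].reshape(-1,2)
E
python3 - <<'E'
from h import *
for n in('top','side'):
    s=snap(n,n+'0.png'); print(n,s['xyz'],s['orientation'],s['fx'])
st=manip.state(); print(st); print(rot(st['tcp_rot']).round(3))
E
```

```text
pics
top [ 477.13139681  -14.62317994 1082.39555866] [ 0.03919636 -0.70624239  0.70647029 -0.02418811] 363.34109785794897
side [271.88037052 979.47002178 961.76339334] [ 0.05376581 -0.14165165  0.89830016 -0.41243287] 474.13846703752387
{'time': 0.1, 'joints': array([-1.31581328e+00,  2.59266267e-01,  1.53594568e+00, -9.28093747e-06,
        1.34798069e+00, -2.02790457e-01]), 'joint_vel': array([-0.00123543, -0.00067703, -0.00444731,  0.00070569,  0.00085052,
       -0.00080566]), 'joint_torque': array([ 3.87065375e-03, -4.38204646e+01, -2.84641474e+01,  7.22084753e-02,
        3.63290193e-02, -5.31805392e-05]), 'tool_pos': array([ 242.97446635, -492.89268814,  217.91412664]), 'tcp_rot': array([-5.47443412e-04,  8.49103314e-01, -5.28226204e-01, -5.83361325e-04]), 'force': array([-0.20463997, -0.63712089, -0.63356857]), 'ft_torque': array([-0.03532584, -0.01470118, -0.0074611 ]), 'width': 1.0004321034795645}
[[ 0.442 -0.897 -0.   ]
 [-0.897 -0.442  0.002]
 [-0.002 -0.    -1.   ]]
```

View pics/top0.png

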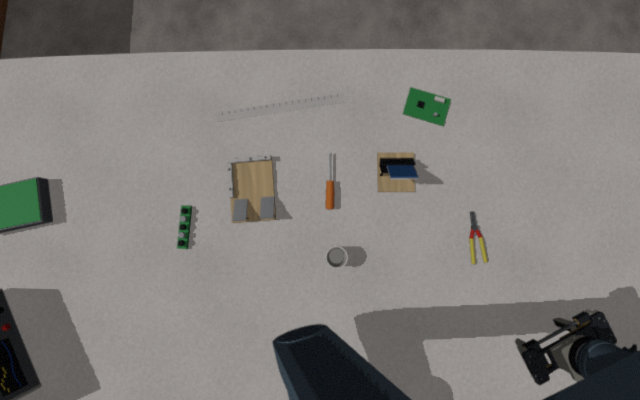

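View pics/side0.png

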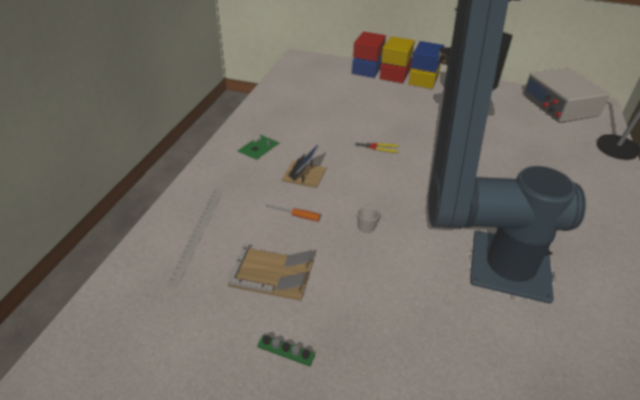

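The top view shows the jig at about (253,190), the rack with the blue lid at about (397,172), and the driver at (330,182) between them. The tub is at (338,257), the pliers at (478,240) and the strip at (185,227). The side view agrees. Next I get coarse positions from the top camera.

```bash
python3 - <<'E'
from h import *
s=snap('top'); C=cloud(s)
c=s['color'].astype(int); hsv=cv2.cvtColor(s['color'],cv2.COLOR_BGR2HSV)
blue=((hsv[...,0]>100)&(hsv[...,0]<130)&(hsv[...,1]>120)); m=np.zeros_like(blue); m[140:200,370:430]=1; m&=blue
P=C[m]; print('lid',m.sum(),np.nanmin(P,0).round(),np.nanmax(P,0).round(),np.nanmean(P,0).round())
wood=(hsv[...,0]>8)&(hsv[...,0]<25)&(hsv[...,1]>60)
for nm,(a,b,u,v) in dict(rack=(140,200,370,425),jig=(145,230,225,285)).items():
    m=np.zeros_like(wood); m[a:b,u:v]=1; m&=wood
    r=cv2.minAreaRect(np.argwhere(m)[:,::-1].astype(np.float32)); bx=cv2.boxPoints(r)
    print(nm,r,toplane(s,bx,6 if nm=='rack' else 10).round())
w=snap('wrist'); st=manip.state(); T=rot(st['tcp_rot']); print('wrist cam in tool',T.T@(np.array(w['xyz'])-st['tool_pos']),(T.T@rot(w['orientation'])).round(3),w['fx'])
print(np.nanmax(C[150:225,225:285,2]))
E
```

```text
lid 319 [ 627. -244.   20.] [ 686. -159.  103.] [ 649. -206.   69.]
rack ((396.0, 172.0), (38.0, 36.0), 90.0) [[ 712. -149.    6.]
 [ 712. -257.    6.]
 [ 597. -255.    6.]
 [ 597. -148.    6.]]
jig ((251.8009033203125, 191.01327514648438), (60.00013732910156, 43.90253829956055), 86.18592071533203) [[684. 303.  10.]
 [692. 170.  10.]
 [512. 156.  10.]
 [504. 287.  10.]]
wrist cam in tool [   0.68516356  -80.95698429 -166.64346946] [[ 1.     0.     0.001]
 [-0.     0.955  0.296]
 [-0.001 -0.296  0.955]] 278.4341030669436
49.99361425235179
```

Call:
play_rows:
  delta_pos:
    - [0,0,0]
    - [0,0,0]
    - [0,0,0]
    - [0,0,0]
    - [-2.42,-3.3,-0.3]
    - [-2.42,-3.3,-0.3]
    - [-2.42,-3.3,-0.3]
    - [-2.42,-3.3,-0.3]
    - [-2.42,-3.3,-0.3]
    - [-2.42,-3.3,-0.3]
    - [-2.42,-3.3,-0.3]
    - [-2.42,-3.3,-0.3]
    - [-2.42,-3.3,-0.3]
    - [-2.42,-3.3,-0.3]
    - [-2.42,-3.3,-0.3]
    - [-2.42,-3.3,-0.3]
  roll: [6.5,6.5,6.5,6.5,0,0,0,0,0,0,0,0,0,0,0,0]
  jaw: [1,1,1,1,1,1,1,1,1,1,1,1,1,1,1,1]

```text
time: 1.8
tool_pos: [654.1, -201.9, 250.9]
tcp_rot: [-0.0, -0.698, 0.716, 0.004]
force: [0.5, -1.0, 0.3]
width: 1.002
```

```bash
python3 - <<'E'
from h import *
s=snap('wrist','w1.png'); C=cloud(s); st=manip.state(); print(st['time'],st['tool_pos'],st['joint_vel']); print(rot(st['tcp_rot']).round(3))
hsv=cv2.cvtColor(s['color'],cv2.COLOR_BGR2HSV)
m=(hsv[...,0]>100)&(hsv[...,0]<130)&(hsv[...,1]>120)
n,l,a,ce=cv2.connectedComponentsWithStats(m.astype(np.uint8)); i=1+a[1:,4].argmax(); print(a[i]); m=l==i
P=C[m]; P=P[np.isfinite(P).all(1)]; c=np.median(P,0); k=np.linalg.norm(P-c,axis=1)<80; P=P[k]
c=P.mean(0); n=np.linalg.svd(P-c)[2][2]; n*=np.sign(n[2]); print('n',n,'tilt',np.degrees(np.arccos(n[2])),'yaw',np.degrees(np.arctan2(n[1],n[0])),c)
# corners: intersect minAreaRect px with plane
bx=cv2.boxPoints(cv2.minAreaRect(np.argwhere(m)[:,::-1].astype(np.float32))); q=cv2.approxPolyDP(cv2.convexHull(np.argwhere(m)[:,::-1].astype(np.int32)),6,True).reshape(-1,2)
for B in (q,):
    d=rays(s,B)@rot(s['orientation']).T; o=np.array(s['xyz']); t=((c-o)@n)/(d@n); print(np.c_[B,(o+d*t[:,None]).round(1)])
E
```

```text
1.85 [ 658.66182479 -197.08884776  250.51868021] [-0.04627773 -0.04844346  0.11415357 -0.01374226 -0.01849592 -0.10632562]
[[-0.023 -1.    -0.002]
 [-1.     0.022  0.009]
 [-0.009  0.002 -1.   ]]
[587 298   1   1   1]
n [0. 0. 1.] tilt 0.0 yaw 0.0 [ 687.38915604 -277.10101266  356.66916671]
[[ 587.   298.   687.4 -277.1  356.7]]
```

View pics/w1.png

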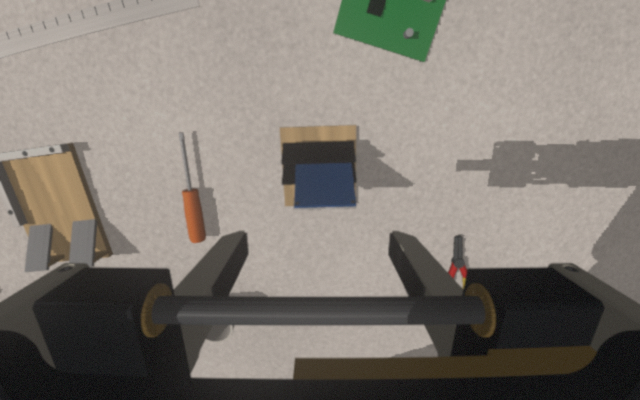

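The wrist view shows the blue lid at cols 294-355, rows 163-208, with its top edge at row 208 nearest the robot. My mask was too strict, so I will loosen it.

```bash
cat > lid.py <<'E'
from h import *
def lid(s,roi):
    C=cloud(s); b,g,r=[s['color'][...,i].astype(int) for i in range(3)]
    m=(b-r>25)&(b-g>12); z=np.zeros_like(m); a0,a1,u0,u1=roi; z[a0:a1,u0:u1]=1; m=(m&z).astype(np.uint8)
    n,l,a,ce=cv2.connectedComponentsWithStats(m); i=1+a[1:,4].argmax(); print(a[i]); m=(l==i).astype(np.uint8)
    P=C[cv2.erode(m,np.ones((5,5)))>0]; P=P[np.isfinite(P).all(1)]; c=np.median(P,0)
    for _ in range(3):
        n=np.linalg.svd(P-P.mean(0),full_matrices=False)[2][2]; n*=np.sign(n[2]); c=P.mean(0); k=abs((P-c)@n)<4; P=P[k]
    print('n',n.round(3),'tilt',np.degrees(np.arccos(n[2])).round(1),'yaw',np.degrees(np.arctan2(n[1],n[0])).round(1),c.round(1))
    q=cv2.approxPolyDP(cv2.findContours(m,0,2)[0][0],4,True).reshape(-1,2)
    d=rays(s,q)@rot(s['orientation']).T; o=np.array(s['xyz']); t=((c-o)@n)/(d@n); print(np.c_[q,(o+d*t[:,None]).round(1)])
E
python3 - <<'E'
from lid import *
s=snap('wrist'); lid(s,(140,225,270,370))
st=manip.state(); print(st['time'],st['tool_pos'],rot(st['tcp_rot']).round(3))
hsv=cv2.cvtColor(s['color'],cv2.COLOR_BGR2HSV)
m=((hsv[...,0]>8)&(hsv[...,0]<25)&(hsv[...,1]>60)).astype(np.uint8); m[:115]=0;m[:,:270]=0;m[215:]=0;m[:,370:]=0
v,u=np.nonzero(m); P=toplane(s,np.c_[u,v],6); print('rack wood',P.min(0),P.max(0),cv2.minAreaRect(P[:,:2].astype(np.float32)))
E
```

```text
[ 300  168   60   44 2374]
n [0.818 0.006 0.576] tilt 54.8 yaw 0.4 [ 645.4 -210.8   73.6]
[[ 301.   170.   664.8 -174.3   45.8]
 [ 300.   203.   632.7 -174.7   91.3]
 [ 305.   208.   628.3 -181.1   97.6]
 [ 300.   211.   625.8 -175.1  101.1]
 [ 359.   209.   626.7 -246.3  100.5]
 [ 354.   206.   629.4 -240.7   96.7]
 [ 354.   168.   665.9 -246.1   44.9]]
1.9 [ 656.30902494 -199.16455678  250.15727738] [[-0.022 -1.    -0.004]
 [-1.     0.022  0.007]
 [-0.007  0.004 -1.   ]]
rack wood [ 596.37227804 -258.63856168    6.        ] [ 715.1862294  -148.53341692    6.        ] ((655.8106689453125, -203.9600830078125), (118.28411865234375, 110.13626861572266), 0.4085354208946228)
```

Call:
play_rows:
  delta_pos:
    - [0.4,0.85,3]
    - [0.4,0.85,3]
    - [0.4,0.85,3]
    - [0,0,0]
    - [0,0,0]
  roll: [-0.6,-0.6,-0.5,0,0]
  jaw: [1,1,1,1,1]

```text
time: 2.4
tool_pos: [629.8, -210.2, 157.5]
tcp_rot: [-0.001, 0.712, -0.703, -0.004]
force: [0.6, 1.0, 0.2]
width: 1.006
```

```bash
python3 - <<'E'
from lid import *
s=snap('wrist','w2.png'); lid(s,(60,320,200,440))
st=manip.state(); print(st['time'],st['tool_pos'],rot(st['tcp_rot']).round(3))
E
```

```text
[ 274  157   84   60 4300]
n [0.817 0.005 0.576] tilt 54.8 yaw 0.3 [ 646.4 -208.3   72. ]
[[ 281.   157.   666.6 -173.2   43.1]
 [ 276.   206.   631.4 -174.5   93. ]
 [ 282.   210.   629.  -180.2   96.5]
 [ 275.   215.   625.9 -174.6  100.8]
 [ 347.   215.   626.6 -236.4  100.3]
 [ 329.   213.   627.7 -221.    98.7]
 [ 344.   199.   636.6 -234.6   86.2]
 [ 357.   199.   636.7 -246.3   86.1]
 [ 354.   158.   666.7 -247.1   43.6]]
2.45 [ 629.57995168 -210.09175047  157.26994869] [[ 0.013 -1.    -0.005]
 [-1.    -0.013  0.006]
 [-0.007  0.005 -1.   ]]
```

View pics/w2.png

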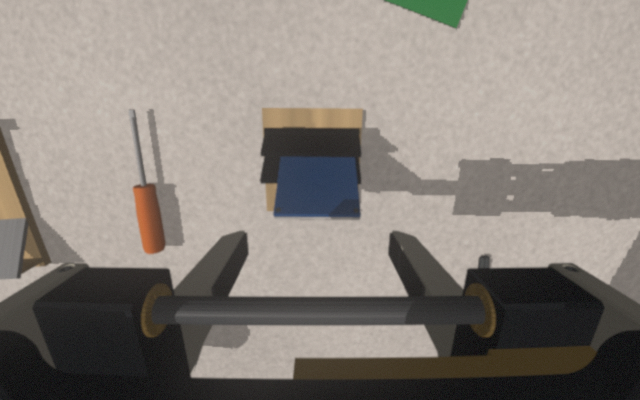

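The view confirms the lid at cols 274-360, rows 157-215, centred on y of about -210.5. Descending and gripping it by its long edges.

Call:
play_rows:
  delta_pos:
    - [0,-0.05,3]
    - [0,-0.05,3]
    - [0,-0.05,2.5]
    - [0,0,0.2]
    - [0,0,0]
    - [0,0,0]
    - [0,0,0]
    - [0,0,0]
    - [0,0,0]
    - [0,0,0]
    - [0,0,0]
  roll: [0,0,0,0,0,0,0,0,0,0,0]
  jaw: [1,1,1,1,0.7,0.7,0.7,0.7,0.7,0.7,0.7]

```text
time: 3.55
tool_pos: [640.9, -214.6, 85.6]
tcp_rot: [-0.004, 0.711, -0.703, 0.008]
force: [-0.5, 0.1, -1.9]
width: 0.806
```

```bash
python3 - <<'E'
from lid import *
s=snap('wrist','w3.png')
st=manip.state(); print(st['time'],st['tool_pos'],rot(st['tcp_rot']).round(3),st['force'],st['ft_torque'],st['width'])
E
```

```text
3.6 [ 640.94900554 -214.59518115   85.56567043] [[ 0.012 -1.     0.018]
 [-1.    -0.012 -0.006]
 [ 0.006 -0.018 -1.   ]] [-1.33087589  0.02365671 -2.1121211 ] [-0.04319495  0.2323649   0.05465851] 0.8081146867464154
```

View pics/w3.png

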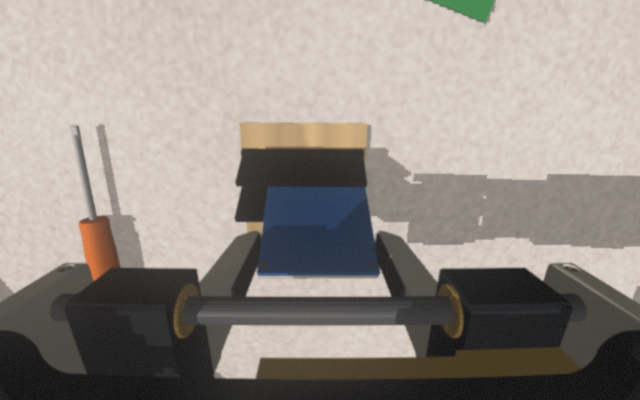

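The lid is between the pads (cols 260-378, rows 187-275). The TCP isn't where I commanded it, so I'll measure the lid pose.

```bash
python3 - <<'E'
from lid import *
s=snap('wrist'); lid(s,(100,290,200,400))
s=snap('top'); lid(s,(130,215,360,440))
st=manip.state(); print(st['time'],st['tool_pos'],st['joint_vel'].round(3),st['force'],st['width'])
E
```

```text
[ 258  187  121   89 9189]
n [ 0.834 -0.027  0.551] tilt 56.6 yaw -1.9 [ 647.4 -217.7   75.5]
[[ 267.   189.   666.5 -177.4   48.6]
 [ 262.   248.   638.3 -180.2   91.1]
 [ 267.   250.   637.5 -183.6   92.2]
 [ 261.   254.   635.9 -180.2   94.8]
 [ 273.   266.   631.3 -188.6  101.4]
 [ 258.   274.   628.5 -180.1  106. ]
 [ 378.   273.   628.  -253.2  103.2]
 [ 368.   267.   630.3 -247.4  100. ]
 [ 376.   259.   633.3 -253.2   95.2]
 [ 363.   187.   667.6 -251.3   43.4]]
[437 148   1   1   1]
  return _methods._mean(a, axis=axis, dtype=dtype,
  ret = um.true_divide(
lid.py:8: RuntimeWarning: Mean of empty slice.
  n=np.linalg.svd(P-P.mean(0),full_matrices=False)[2][2]; n*=np.sign(n[2]); c=P.mean(0); k=abs((P-c)@n)<4; P=P[k]
Traceback (most recent call last):
  File "lid.py", line 8, in lid
    n=np.linalg.svd(P-P.mean(0),full_matrices=False)[2][2]; n*=np.sign(n[2]); c=P.mean(0); k=abs((P-c)@n)<4; P=P[k]
      ~~~~~~~~~~~~~~~~~~~~~~~~~~~~~~~~~~~~~~~~~~~~~~~~~^^^
IndexError: index 2 is out of bounds for axis 0 with size 0
```

The pads only hold the lid by a corner. I'll open, check where the tool settles, and regrip.

Call:
play_rows:
  delta_pos:
    - [0,0,0]
    - [0,0,0]
    - [0,0,0]
    - [0,0,0]
  roll: [0,0,0,0]
  jaw: [1,1,1,1]

```text
time: 4.1
tool_pos: [642.3, -215.2, 86.8]
tcp_rot: [-0.005, 0.711, -0.703, 0.01]
force: [0.2, -0.7, -0.5]
width: 0.994
```

Call:
play_rows:
  delta_pos:
    - [0,0,0]
    - [0,0,0]
    - [0,0,0]
  roll: [0,0,0]
  jaw: [1,1,1]

```text
time: 4.4
tool_pos: [642.7, -215.3, 87.2]
tcp_rot: [-0.005, 0.711, -0.703, 0.01]
force: [1.1, 0.7, 0.6]
width: 0.999
```

```bash
python3 - <<'E'
from lid import *
s=snap('wrist'); lid(s,(100,290,200,400))
st=manip.state(); print(st['time'],st['tool_pos'],rot(st['tcp_rot']).round(3),st['joint_vel'].round(3),st['force'],st['width'])
E
```

```text
[ 257  189  116   86 8285]
n [0.813 0.004 0.583] tilt 54.4 yaw 0.3 [ 648.3 -215.9   69.2]
[[ 268.   189.   666.7 -177.8   43.3]
 [ 263.   231.   644.2 -178.5   74.6]
 [ 274.   230.   644.8 -186.2   73.9]
 [ 275.   236.   641.9 -187.3   77.8]
 [ 265.   239.   640.5 -180.7   79.8]
 [ 276.   244.   638.3 -188.6   82.9]
 [ 269.   244.   638.3 -183.9   82.9]
 [ 269.   252.   634.8 -184.5   87.8]
 [ 277.   246.   637.4 -189.4   84.1]
 [ 274.   253.   634.4 -187.9   88.4]
 [ 281.   258.   632.3 -192.8   91.3]
 [ 260.   260.   631.4 -179.3   92.5]
 [ 258.   264.   629.7 -178.3   94.8]
 [ 264.   261.   631.  -181.9   93.1]
 [ 267.   266.   629.  -184.3   95.9]
 [ 258.   267.   628.5 -178.6   96.5]
 [ 257.   274.   625.7 -178.6  100.4]
 [ 372.   274.   626.2 -251.3  100.3]
 [ 360.   265.   629.7 -244.2   95.3]
 [ 363.   259.   632.2 -246.6   91.8]
 [ 370.   261.   631.4 -251.    93. ]
 [ 361.   189.   667.3 -251.    42.9]]
4.45 [ 642.65592377 -215.36676089   87.1521565 ] [[ 0.011 -1.     0.022]
 [-1.    -0.012 -0.007]
 [ 0.008 -0.022 -1.   ]] [ 0.002  0.002  0.001 -0.     0.001 -0.   ] [-0.10974579 -0.7328797   0.35772285] 0.9978422765496919
```

Call:
play_rows:
  delta_pos:
    - [0,0.6,0.9]
    - [0,0.6,0.9]
    - [0,0,0]
  roll: [0,0,0]
  jaw: [1,1,1]

```text
time: 4.75
tool_pos: [629.7, -215.4, 67.0]
tcp_rot: [-0.005, 0.711, -0.703, 0.01]
force: [1.1, 0.8, -0.3]
width: 0.996
```

Call:
play_rows:
  delta_pos:
    - [0,0,0]
    - [0,0,0]
    - [0,0,0]
  roll: [0,0,0]
  jaw: [0.75,0.75,0.75]

```text
time: 5.05
tool_pos: [629.0, -215.2, 66.3]
tcp_rot: [-0.005, 0.711, -0.703, 0.009]
force: [-0.2, 0.3, 0.8]
width: 0.814
```

Call:
play_rows:
  delta_pos:
    - [0,0,0]
    - [0,0.22,-0.33]
    - [0,0.45,-0.66]
    - [0,0.45,-0.66]
    - [0,0,0]
  roll: [0,0,0,0,0]
  jaw: [0.5,0.5,0.5,0.5,0.5]

```text
time: 5.55
tool_pos: [617.1, -215.4, 84.3]
tcp_rot: [-0.005, 0.711, -0.703, 0.01]
force: [0.0, -0.2, -1.4]
width: 0.813
```

Call:
play_rows:
  delta_pos:
    - [0,0.46,-0.66]
    - [0,0.46,-0.66]
    - [0,0.46,-0.66]
    - [0,0.46,-0.66]
    - [0,0,0]
  roll: [0,0,0,0,0]
  jaw: [0.5,0.5,0.5,0.5,0.5]

```text
time: 6.05
tool_pos: [596.2, -215.6, 113.6]
tcp_rot: [-0.005, 0.711, -0.703, 0.01]
force: [0.2, -1.0, -0.9]
width: 0.814
```

```bash
python3 - <<'E'
from lid import *
s=snap('wrist','w4.png'); lid(s,(100,290,200,400))
st=manip.state(); print(st['time'],st['tool_pos'],rot(st['tcp_rot']).round(3),st['force'],st['width'])
E
```

```text
[  250   153   137   121 13784]
n [0.813 0.006 0.583] tilt 54.3 yaw 0.4 [ 616.8 -217.4  114.6]
[[ 268.   154.   647.7 -179.3   71.1]
 [ 253.   258.   597.9 -180.3  140.6]
 [ 256.   255.   599.  -181.7  139.1]
 [ 264.   264.   595.8 -186.9  143.5]
 [ 251.   273.   592.7 -180.5  147.8]
 [ 385.   273.   593.2 -253.6  147.9]
 [ 384.   266.   595.6 -253.7  144.5]
 [ 373.   264.   596.2 -247.7  143.5]
 [ 383.   255.   599.5 -254.1  139.1]
 [ 367.   159.   645.3 -253.5   75.2]
 [ 359.   157.   646.5 -247.7   73.5]
 [ 366.   154.   648.5 -253.4   70.8]
 [ 275.   153.   648.4 -184.4   70.2]
 [ 272.   160.   644.  -183.    76.3]]
6.1 [ 596.26205546 -215.5478746   113.13732752] [[ 0.011 -1.     0.021]
 [-1.    -0.011 -0.007]
 [ 0.007 -0.021 -1.   ]] [ 0.84715568  0.60398556 -0.93546306] 0.8113262695907839
```

Call:
play_rows:
  delta_pos:
    - [0,0.46,-0.66]
    - [0,0.46,-0.66]
    - [0,0,-2]
    - [0,0,-4]
    - [0,0,-4]
    - [-2,0.3,-2]
    - [-4,0.6,0]
    - [-4,0.6,0]
    - [-4,0.6,0]
    - [-4,0.6,0]
    - [-4,0.6,0]
    - [-4,0.6,0]
    - [-4,0.6,0]
    - [-4,0.6,0]
    - [-4,0.6,0]
    - [-4,0.6,0]
    - [-2,0.3,0]
    - [0,0,0]
    - [0,0,0]
  roll: [0,0,0,0,0,0,0,0,0,0,0,0,0,0,0,0,0,0,0]
  jaw: [0.5,0.5,0.5,0.5,0.5,0.5,0.5,0.5,0.5,0.5,0.5,0.5,0.5,0.5,0.5,0.5,0.5,0.5,0.5]

```text
time: 8.0
tool_pos: [505.3, 239.0, 252.4]
tcp_rot: [-0.006, 0.71, -0.704, 0.01]
force: [-0.1, -0.8, -1.7]
width: 0.813
```

```bash
python3 - <<'E'
from lid import *
s=snap('wrist','w5.png'); lid(s,(60,290,200,440))
st=manip.state(); print(st['time'],st['tool_pos'],rot(st['tcp_rot']).round(3),st['force'],st['width'])
E
```

```text
[  250   154   136   120 13081]
n [0.811 0.002 0.585] tilt 54.2 yaw 0.1 [527.9 239.  250.7]
[[269.  159.  553.9 273.9 214.5]
 [254.  244.  512.3 274.9 272.3]
 [269.  246.  511.6 266.  273.3]
 [266.  254.  508.6 267.2 277.4]
 [270.  247.  511.2 265.3 273.8]
 [275.  251.  509.7 262.2 275.9]
 [271.  260.  506.4 263.9 280.4]
 [263.  259.  506.8 268.5 280. ]
 [264.  270.  502.9 267.2 285.3]
 [252.  273.  501.9 273.5 286.7]
 [385.  273.  502.1 200.9 286.6]
 [384.  267.  504.2 200.9 283.8]
 [372.  263.  505.6 207.3 281.8]
 [383.  257.  507.8 200.6 278.9]
 [374.  208.  527.9 201.4 250.8]
 [367.  205.  529.3 205.7 248.9]
 [373.  203.  530.3 201.6 247.6]
 [362.  199.  532.2 208.5 244.9]
 [367.  194.  534.7 204.7 241.4]
 [367.  202.  530.8 205.4 246.9]
 [372.  201.  531.3 202.  246.2]
 [367.  159.  554.4 201.  214.1]
 [359.  154.  557.6 206.4 209.7]
 [276.  154.  557.1 269.2 210.1]]
8.05 [505.35824101 238.68993986 252.41311962] [[ 0.008 -1.     0.024]
 [-1.    -0.008 -0.005]
 [ 0.006 -0.024 -1.   ]] [-0.26032475  0.19055601 -0.36176294] 0.8114933718153761
```

View pics/w5.png

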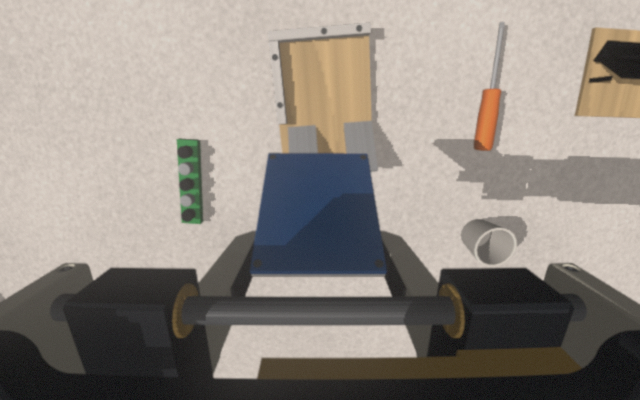

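The wrist view shows the held lid, still blue face up and leaning. Behind it is the jig, with bed rows 38-122, cols 280-372, and the strips at (302,140) and (360,137). Next I fit the bed's edges.

```bash
cat > jig.py <<'E'
from h import *
def fit(s,roi):
    hsv=cv2.cvtColor(s['color'],cv2.COLOR_BGR2HSV); a0,a1,u0,u1=roi
    m=((hsv[...,0]>8)&(hsv[...,0]<25)&(hsv[...,1]>65)).astype(np.uint8); z=np.zeros_like(m); z[a0:a1,u0:u1]=1; m=cv2.morphologyEx(m*z,cv2.MORPH_OPEN,np.ones((3,3)))
    far=np.array([(u,np.nonzero(m[:,u])[0][0]-.5) for u in range(u0,u1) if m[:,u].sum()>20][5:-5])
    L=np.array([(np.nonzero(m[v])[0][0]-.5,v) for v in range(a0,a1) if m[v].sum()>60][5:-5]); Rr=np.array([(np.nonzero(m[v])[0][-1]+.5,v) for v in range(a0,a1) if m[v].sum()>60][5:-5])
    out=[]
    for e in (far,L,Rr):
        P=toplane(s,e,10)[:,:2].astype(np.float32); l=cv2.fitLine(P,cv2.DIST_HUBER,0,1,.01).ravel(); out.append(l); print(l,np.degrees(np.arctan2(l[1],l[0])))
    return out
E
python3 - <<'E'
from jig import *
s=snap('wrist'); fit(s,(25,118,265,385))
s=snap('top'); C=cloud(s); fit(s,(145,200,226,285))
E
```

```text
[ 8.4515087e-02 -9.9642217e-01  6.8732526e+02  2.2688696e+02] -85.151855
[9.9645185e-01 8.4165022e-02 6.3211981e+02 2.8499591e+02] 4.8280115
[9.9606597e-01 8.8615082e-02 6.3213959e+02 1.6467319e+02] 5.0839386
[ 7.8338698e-02 -9.9692678e-01  6.8749030e+02  2.2882501e+02] -85.50691Traceback (most recent call last):
  File "<stdin>", line 3, in <module>
  File "jig.py", line 9, in fit
    P=toplane(s,e,10)[:,:2].astype(np.float32); l=cv2.fitLine(P,cv2.DIST_HUBER,0,1,.01).ravel(); out.append(l); print(l,np.degrees(np.arctan2(l[1],l[0])))
      ~~~~~~~^^^^^^^^
  File "h.py", line 14, in toplane
    d=rays(s,uv)@rot(s['orientation']).T; o=np.array(s['xyz'])
      ~~~~^^^^^^
  File "h.py", line 11, in rays
    p=cv2.undistortPoints(np.array(uv,float).reshape(-1,1,2),K(s),np.array(s['distortion'],float)).reshape(-1,2)
      ~~~~~~~~~~~~~~~~~~~^^^^^^^^^^^^^^^^^^^^^^^^^^^^^^^^^^^^^^^^^^^^^^^^^^^^^^^^^^^^^^^^^^^^^^^^^
cv2.error: OpenCV(4.12.0) /io/opencv/modules/calib3d/src/undistort.dispatch.cpp:347: error: (-215:Assertion failed) CV_IS_MAT(_src) && CV_IS_MAT(_dst) && (_src->rows == 1 || _src->cols == 1) && (_dst->rows == 1 || _dst->cols == 1) && _src->cols + _src->rows - 1 == _dst->rows + _dst->cols - 1 && (CV_MAT_TYPE(_src->type) == CV_32FC2 || CV_MAT_TYPE(_src->type) == CV_64FC2) && (CV_MAT_TYPE(_dst->type) == CV_32FC2 || CV_MAT_TYPE(_dst->type) == CV_64FC2) in function 'cvUndistortPointsInternal'
```

Call:
play_rows:
  delta_pos:
    - [1.7,2.9,0]
    - [1.7,2.9,0]
    - [0,0,2]
    - [0,0.1,4]
    - [0,0.1,4]
    - [0,0,2]
    - [0,0,0]
  roll: [0,0,-4.4,0,0,0,0]
  jaw: [0.5,0.5,0.5,0.5,0.5,0.5,0.5]

```text
time: 8.85
tool_pos: [451.4, 192.3, 129.8]
tcp_rot: [-0.008, 0.732, -0.681, 0.014]
force: [-0.5, 1.3, -0.5]
width: 0.813
```

```bash
cat >> jig.py <<'E'
ex=np.array([.9963,.0854,0]);ey=np.array([-.0854,.9963,0]);O=np.array([577.5,220.1,0])
def tj(p): p=np.asarray(p)-O; return np.array([p@ex,p@ey,p[2]]).round(1)
def stat():
    st=manip.state(); T=rot(st['tcp_rot']); print('t',st['time'],'jig',tj(st['tool_pos']),'yaw',np.degrees(np.arctan2(T[0,0],-T[1,0])).round(2),'toolz',(T[:,2]@ex).round(3),(T[:,2]@ey).round(3),'F',st['force'].round(1),st['width'].round(3))
E
python3 - <<'E'
from lid import *; from jig import *
stat(); s=snap('wrist','w6.png'); lid(s,(60,290,200,440))
E
```

```text
Traceback (most recent call last):
  File "jig.py", line 14, in stat
    st=manip.state(); T=rot(st['tcp_rot']); print('t',st['time'],'jig',tj(st['tool_pos']),'yaw',np.degrees(np.arctan2(T[0,0],-T[1,0])).round(2),'toolz',(T[:,2]@ex).round(3),(T[:,2]@ey).round(3),'F',st['force'].round(1),st['width'].round(3))
                                                                                                                                                                                                                           ^^^^^^^^^^^^^^^^^
AttributeError: 'float' object has no attribute 'round'
```

```bash
sed -i "s/st\['width'\].round(3)/st['width']/" jig.py; python3 - <<'E'
from lid import *; from jig import *
stat(); s=snap('wrist','w6.png'); lid(s,(60,290,200,440))
E
```

```text
t 8.85 jig [-128.   -16.9  129.8] yaw 4.1 toolz 0.03 -0.01 F [-0.5  1.3 -0.5] 0.8127499039067787
[  250   154   136   120 13448]
n [0.806 0.055 0.59 ] tilt 53.9 yaw 3.9 [472.6 191.6 130.2]
[[268.  159.  497.8 230.9  92.1]
 [254.  247.  454.8 228.4 151.2]
 [266.  250.  454.1 221.2 152.7]
 [262.  258.  451.  222.7 156.8]
 [267.  260.  450.5 219.7 157.8]
 [251.  272.  445.8 227.4 163.5]
 [385.  273.  450.3 154.3 164.1]
 [384.  266.  452.7 154.4 160.8]
 [378.  269.  451.5 157.9 162.2]
 [372.  262.  453.7 160.8 158.8]
 [383.  258.  455.6 154.4 156.9]
 [366.  158.  503.6 158.1  91. ]
 [280.  154.  501.6 222.7  87.7]]
```

Call:
play_rows:
  delta_pos:
    - [-1.2,0,1.5]
    - [0,0.1,2.4]
    - [0,0.05,1.2]
    - [0,0,0]
  roll: [-0.8,0,0,0]
  jaw: [0.5,0.5,0.5,0.5]

```text
time: 9.3
tool_pos: [457.7, 203.0, 85.0]
tcp_rot: [-0.013, 0.735, -0.677, 0.018]
force: [0.5, 0.6, -0.8]
width: 0.817
```

```bash
python3 - <<'E'
from jig import *
stat()
E
```

```text
t 9.3 jig [-120.8   -6.8   85. ] yaw 4.68 toolz 0.043 -0.009 F [ 0.5  0.6 -0.8] 0.8166148114826097
```

Call:
play_rows:
  delta_pos:
    - [0,0,0.6]
    - [0,-0.6,0]
    - [0,-0.6,0]
    - [0,-0.8,-0.42]
    - [0,-0.8,-0.42]
    - [0,0,0]
  roll: [0,0,0,0,0,0]
  jaw: [0.5,0.5,0.5,0.5,0.5,0.5]

```text
time: 9.9
tool_pos: [483.1, 204.6, 90.9]
tcp_rot: [-0.009, 0.735, -0.678, 0.015]
force: [-1.6, 0.3, -0.8]
width: 0.813
```

```bash
python3 - <<'E'
from lid import *; from jig import *
stat(); s=snap('wrist','w7.png'); lid(s,(60,290,200,440))
snap('side','s7.png')
E
```

```text
t 9.9 jig [-95.4  -7.4  90.9] yaw 4.65 toolz 0.033 -0.009 F [-1.6  0.3 -0.8] 0.81306758944294
[ 250  180  137   96 8869]
n [0.928 0.079 0.364] tilt 68.7 yaw 4.8 [496.5 206.7  81.2]
[[272.  186.  507.2 240.9  46.3]
 [261.  232.  488.3 240.   94.8]
 [275.  236.  487.7 230.6  98.3]
 [272.  241.  486.1 231.8 102.3]
 [284.  248.  484.6 223.8 107.8]
 [288.  245.  485.7 221.6 105.5]
 [285.  256.  482.4 222.4 113.6]
 [293.  254.  483.3 218.  112.2]
 [291.  264.  480.6 218.4 119.2]
 [301.  269.  479.8 212.6 122.5]
 [251.  274.  476.3 239.4 125.5]
 [385.  275.  482.  166.9 126.8]
 [370.  262.  484.7 173.9 118.3]
 [382.  259.  486.1 166.7 116.3]
 [371.  216.  499.9 168.   80.8]
 [366.  220.  498.  171.9  84.6]
 [368.  208.  503.  169.   72.7]
 [362.  208.  502.6 173.2  72.6]
 [366.  206.  503.7 170.2  70.6]
 [361.  201.  505.6 173.1  65. ]
 [367.  199.  506.9 168.4  62.8]
 [364.  186.  513.1 168.7  46.9]
 [332.  186.  511.1 193.9  46.7]
 [329.  180.  514.  196.1  38.6]]
```

View pics/w7.png

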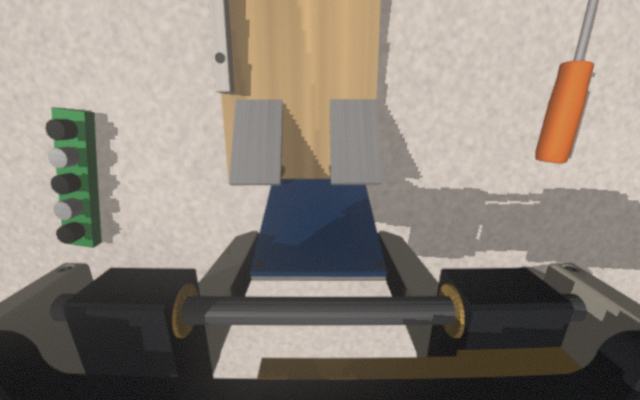

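The lid is behind the ramp's top edge (row 185) and turning in the pads as planned, now leaning 21°. Continuing the arc.

Call:
play_rows:
  delta_pos:
    - [0,-0.9,-0.05]
    - [0,-0.9,-0.05]
    - [0,-0.9,-0.05]
    - [0,-0.77,0.12]
    - [0,-0.77,0.12]
    - [0,-0.77,0.12]
    - [0,0,0]
  roll: [0,0,0,0,0,0,0]
  jaw: [0.5,0.5,0.5,0.5,0.5,0.5,0.5]

```text
time: 10.7
tool_pos: [526.2, 208.2, 88.2]
tcp_rot: [-0.003, 0.736, -0.677, 0.009]
force: [-1.9, -0.1, -0.1]
width: 0.816
```

```bash
python3 - <<'E'
from jig import *
stat()
E
```

```text
t 10.7 jig [-52.1  -7.4  88.2] yaw 4.72 toolz 0.017 -0.01 F [-1.9 -0.1 -0.1] 0.8160942663927014
```

Call:
play_rows:
  delta_pos:
    - [0,-0.75,-0.1]
    - [0,-0.75,0.35]
    - [0,-0.75,0.35]
    - [0,-0.75,0.35]
    - [0,-0.45,0.43]
    - [0,-0.45,0.43]
    - [0,-0.4,0.43]
    - [0,-0.4,0.43]
    - [0,0,0]
  roll: [0,0,0,0,0,0,0,0,0]
  jaw: [0.5,0.5,0.5,0.5,0.5,0.5,0.5,0.5,0.5]

```text
time: 11.6
tool_pos: [580.7, 212.5, 61.5]
tcp_rot: [-0.005, 0.736, -0.677, 0.012]
force: [-0.7, 0.2, 0.5]
width: 0.799
```

```bash
python3 - <<'E'
from jig import *
stat(); snap('wrist','w8.png')
s=snap('side'); c=s['color'][220:310,210:340]; cv2.imwrite('pics/s8.png',cv2.resize(c,None,fx=6,fy=6,interpolation=cv2.INTER_CUBIC))
E
```

```text
t 11.6 jig [ 2.6 -7.8 61.5] yaw 4.71 toolz 0.024 -0.01 F [-0.7  0.2  0.5] 0.7985525066792535
```

View pics/w8.png

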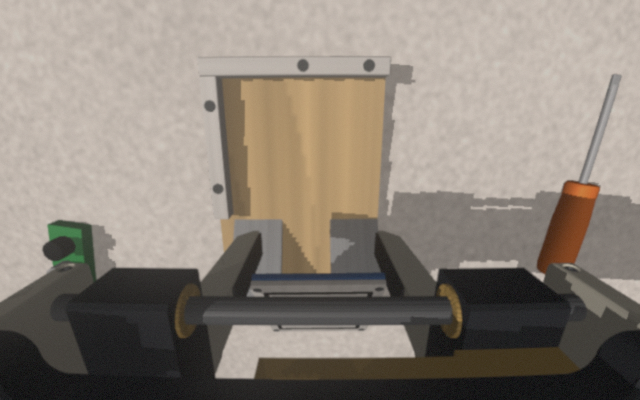

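View pics/s8.png

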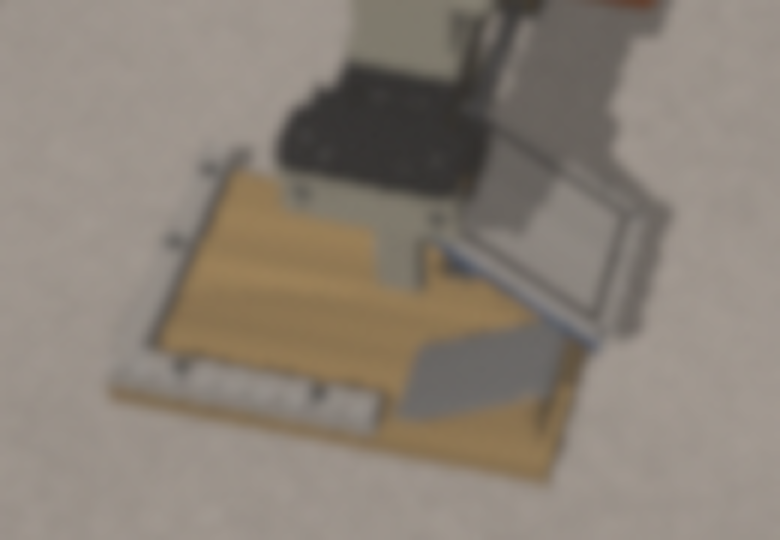

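The lid is tipped forward with its bare face up. Its blue face rests on the ramp edge near the foot, and the pads hold the leading end. Lowering straight down.

Call:
play_rows:
  delta_pos:
    - [0,0.1,0.5]
    - [0,0.1,0.5]
    - [0,0.1,0.5]
    - [0,0.1,0.5]
    - [0,0,0]
  roll: [0,0,0,0,0]
  jaw: [0.5,0.5,0.5,0.5,0.5]

```text
time: 12.2
tool_pos: [577.2, 212.3, 41.6]
tcp_rot: [-0.007, 0.736, -0.677, 0.013]
force: [-1.3, -0.4, 0.8]
width: 0.794
```

```bash
python3 - <<'E'
from jig import *
stat()
s=snap('side'); c=s['color'][220:310,210:340]; cv2.imwrite('pics/s9.png',cv2.resize(c,None,fx=6,fy=6,interpolation=cv2.INTER_CUBIC))
E
```

```text
t 12.2 jig [-0.9 -7.8 41.6] yaw 4.74 toolz 0.027 -0.01 F [-1.3 -0.4  0.8] 0.7939842987433791
```

View pics/s9.png

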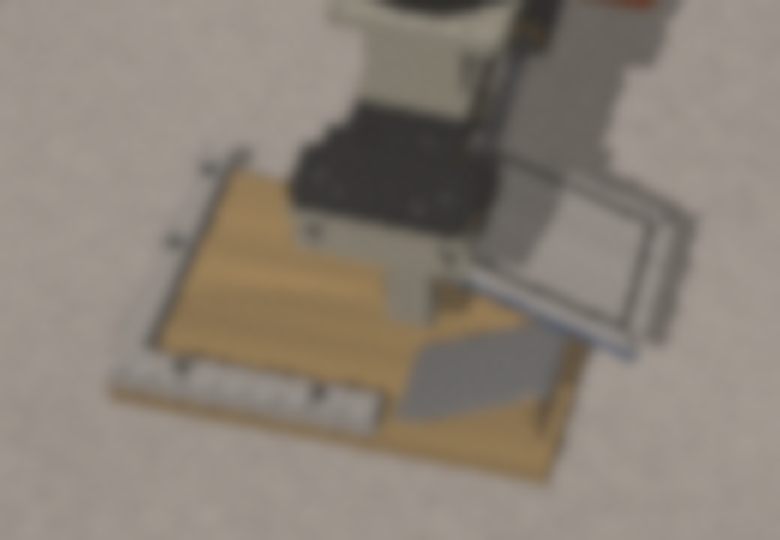

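Call:
play_rows:
  delta_pos:
    - [0,0,0.5]
    - [0,0,0.5]
    - [0,0,0.5]
    - [0,0,0.4]
    - [0,0,0]
  roll: [0,0,0,0,0]
  jaw: [0.5,0.5,0.5,0.5,0.5]

```text
time: 12.75
tool_pos: [579.7, 212.4, 22.1]
tcp_rot: [-0.008, 0.736, -0.677, 0.014]
force: [-0.3, -0.6, 1.6]
width: 0.791
```

```bash
python3 - <<'E'
from jig import *
stat()
s=snap('side'); c=s['color'][220:310,210:340]; cv2.imwrite('pics/s10.png',cv2.resize(c,None,fx=6,fy=6,interpolation=cv2.INTER_CUBIC))
E
```

```text
t 12.75 jig [ 1.5 -7.9 22.1] yaw 4.73 toolz 0.031 -0.009 F [-0.3 -0.6  1.6] 0.7912372961172721
```

View pics/s10.png

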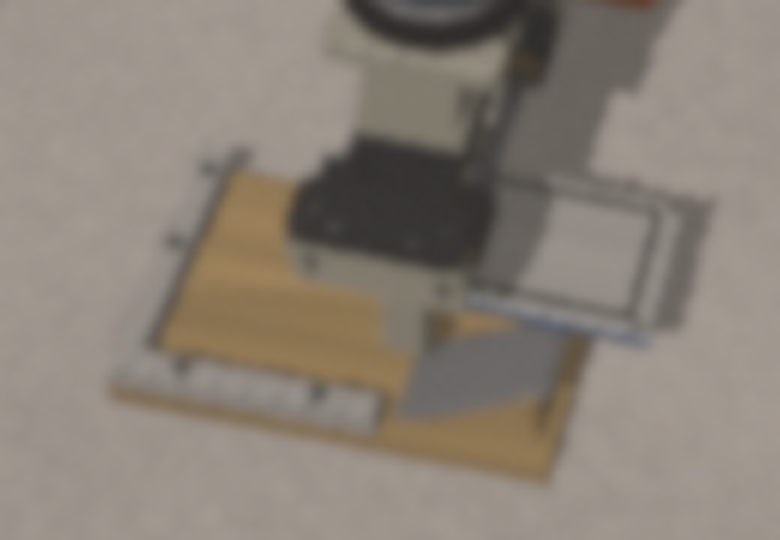

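The lid is nearly horizontal, bare face up, with its centre well past the ramp edge. I lower a touch more and let go.

Call:
play_rows:
  delta_pos:
    - [0,0,0.4]
    - [0,0,0.3]
    - [0,0,0]
    - [0,0,0]
    - [0,0,0]
    - [0,0,0]
    - [0,0,0]
    - [0,0,0]
    - [0,0,-2]
    - [0,0,-4]
    - [0,0,-4]
  roll: [0,0,0,0,0,0,0,0,0,0,0]
  jaw: [0.5,0.5,1,1,1,1,1,1,1,1,1]

```text
time: 13.9
tool_pos: [571.9, 211.9, 110.1]
tcp_rot: [-0.002, 0.736, -0.677, 0.009]
force: [1.6, 0.5, -0.5]
width: 0.997
```

```bash
python3 - <<'E'
from jig import *
stat(); snap('wrist','w11.png')
E
```

```text
t 13.9 jig [ -6.3  -7.7 110.1] yaw 4.72 toolz 0.016 -0.011 F [ 1.6  0.5 -0.5] 0.9972931529709788
```

View pics/w11.png

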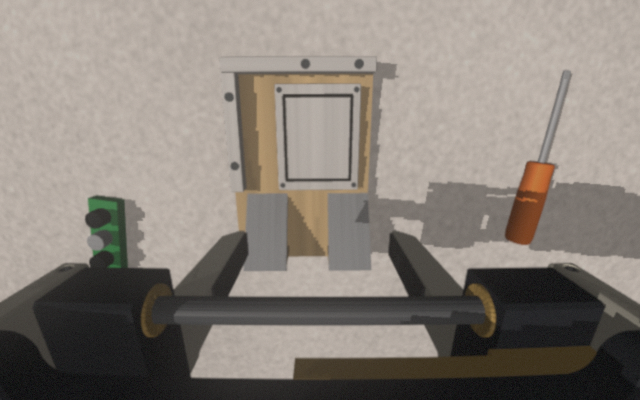

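The lid has slid down and lies flat on the bed, bare face up (cols 276-360, rows 84-188), just short of both fences. My picture allowance is used up, so from here I measure by masks.

```bash
cat > bed.py <<'E'
from jig import *
def bed(s=None):
    s=s or snap('wrist'); hsv=cv2.cvtColor(s['color'],cv2.COLOR_BGR2HSV)
    # bed footprint with margin; lid top plane z=18
    q=proj(s,[O+x*ex+y*ey+[0,0,18] for x,y in((-8,-75),(106,-75),(106,56),(-8,56))])
    z=cv2.fillPoly(np.zeros(hsv.shape[:2],np.uint8),[q.round().astype(np.int32)],1)
    C=cloud(s); h=np.abs(C[...,2]-18)<3.5
    P=C.reshape(-1,3); J=np.c_[(P-O)@ex,(P-O)@ey,P[:,2]].reshape(C.shape)
    low=(hsv[...,1]<60).astype(np.uint8)*z
    for nm,m in (('colour',low),('depth',(h*z).astype(np.uint8))):
        m=cv2.morphologyEx(m,cv2.MORPH_CLOSE,np.ones((9,9))); m=cv2.morphologyEx(m,cv2.MORPH_OPEN,np.ones((7,7)))
        n,l,a,_=cv2.connectedComponentsWithStats(m); i=1+a[1:,4].argmax(); c=max(cv2.findContours((l==i).astype(np.uint8),0,1)[0],key=len).reshape(-1,2)
        W=toplane(s,c,18); r=cv2.minAreaRect(np.array([tj(w)[:2] for w in W],np.float32)); b=cv2.boxPoints(r); print(nm,a[i][:4],np.round(r[1],1),'ang',round(r[2],1),'c',np.round(r[0],1),'x',b[:,0].min().round(1),b[:,0].max().round(1),'y',b[:,1].min().round(1),b[:,1].max().round(1))
    k=(h*z)>0; print('lid top z',np.nanmedian(C[...,2][k]).round(1))
E
python3 - <<'E'
from bed import *
stat(); bed()
E
```

```text
t 13.95 jig [ -2.4  -7.1 117.7] yaw 4.73 toolz 0.027 -0.01 F [2.4 1.1 4.9] 1.001143912566199
colour [253  84 138 122] [114.3 131.6] ang 0.0 c [48.9 -9.9] x -8.2 106.1 y -75.7 55.9
depth [277  91  83 102] [75.7 95. ] ang 89.8 c [52.6 -9.9] x 5.0 100.3 y -48.0 28.1
lid top z 18.7
```

```bash
python3 -c "
from h import *
print(manip.state()['joints'].round(2))"
```

```text
[ 0.18  0.44  1.54 -0.01  1.14  1.67]
```

Call:
play_rows:
  delta_pos:
    - [0,0,0]
    - [0,0,0]
    - [0,0,0]
    - [0,0,0]
    - [0,0,0]
    - [0,0,0]
    - [0,0,0]
    - [0,0,0]
    - [0,0,0]
    - [0,0,0]
    - [0,0,0]
    - [-2,0.3,2]
    - [0,0,0]
  roll: [-8.2,-8.2,-8.2,-8.2,-8.2,-8.2,-8.2,-8.2,-8.2,-8.2,-8.2,0,0]
  jaw: [0,0,0,0,0,0,0,0,0,0,0,0,0]

```text
time: 15.3
tool_pos: [550.6, 206.3, 86.3]
tcp_rot: [0.005, 0.997, 0.077, 0.008]
force: [-0.7, -0.7, -0.5]
width: 0.0
```

```bash
python3 - <<'E'
from bed import *
stat(); bed()
E
```

```text
t 15.3 jig [-28.  -11.5  86.3] yaw 98.84 toolz 0.016 -0.01 F [-0.7 -0.7 -0.5] 0.0001597480805805723
colour [335 130 139 146] [132.6 115.4] ang 89.9 c [48.8 -9.7] x -9.0 106.6 y -76.0 56.7
depth [351 165 117  85] [77.1 97.2] ang 89.8 c [52.2 -9.4] x 3.5 100.9 y -48.1 29.3
lid top z 18.7
```

Call:
play_rows:
  delta_pos:
    - [0,-0.2,2]
    - [0,-0.05,2.5]
    - [0,0,2]
    - [0,0,0]
  roll: [3.9,0,0,0]
  jaw: [0,0,0,0]

```text
time: 15.75
tool_pos: [562.5, 210.5, 26.1]
tcp_rot: [0.003, 0.999, 0.04, 0.017]
force: [-0.5, 0.7, -0.7]
width: 0.005
```

```bash
python3 - <<'E'
from bed import *
stat()
E
```

```text
t 15.75 jig [-15.8  -8.3  26.1] yaw 94.61 toolz 0.033 -0.008 F [-0.5  0.7 -0.7] 0.00471383569268805
```

Call:
play_rows:
  delta_pos:
    - [-1,0.1,0]
    - [0,0,1]
    - [0,0,0.2]
    - [0,0,0]
  roll: [0,0,0,0]
  jaw: [0,0,0,0]

```text
time: 16.15
tool_pos: [556.0, 209.5, 16.8]
tcp_rot: [0.003, 0.999, 0.04, 0.02]
force: [0.8, 0.4, 0.6]
width: 0.006
```

```bash
python3 - <<'E'
from bed import *
stat()
E
```

```text
t 16.15 jig [-22.3  -8.7  16.8] yaw 94.59 toolz 0.04 -0.007 F [0.8 0.4 0.6] 0.0063477339635534345
```

Call:
play_rows:
  delta_pos:
    - [0,0,0.3]
    - [0.4,0,0]
    - [0.4,0,0]
    - [0.3,0,0]
    - [0.3,0,0]
    - [0,0,0]
  roll: [0,0,0,0,0,0]
  jaw: [0,0,0,0,0,0]

```text
time: 16.75
tool_pos: [573.1, 210.8, 15.8]
tcp_rot: [0.003, 0.999, 0.04, 0.022]
force: [-1.1, 1.0, -0.1]
width: 0.004
```

```bash
python3 - <<'E'
from bed import *
stat(); bed()
E
```

```text
t 16.75 jig [-5.2 -8.9 15.8] yaw 94.57 toolz 0.043 -0.007 F [-1.1  1.  -0.1] 0.0036908775338193316
colour [316 183 178 142] [114.3 105. ] ang 0.1 c [ 49.  -22.6] x -8.2 106.3 y -75.2 30.0
depth [335 184 151 105] [77.  96.5] ang 90.0 c [52.3 -9.3] x 4.1 100.6 y -47.8 29.2
lid top z 18.8
```

Call:
play_rows:
  delta_pos:
    - [-0.2,0,0.25]
    - [0.3,0,0.05]
    - [0.3,0,0.05]
    - [0.3,0,0.05]
    - [0.3,0,0.05]
    - [0,0,0]
  roll: [0,0,0,0,0,0]
  jaw: [0,0,0,0,0,0]

```text
time: 17.4
tool_pos: [583.1, 211.7, 12.2]
tcp_rot: [0.003, 0.999, 0.04, 0.021]
force: [-1.6, -1.3, 2.2]
width: 0.004
```

```bash
python3 - <<'E'
from bed import *
stat(); bed()
E
```

```text
t 17.4 jig [ 4.8 -8.9 12.2] yaw 94.59 toolz 0.042 -0.007 F [-1.6 -1.3  2.2] 0.0041441950287564805
colour [300 185 183 144] [105.4 114.9] ang 90.0 c [ 49.3 -22.9] x -8.2 106.7 y -75.6 29.8
depth [334 186 149 107] [77.5 93.1] ang 90.0 c [59.8 -9.5] x 13.2 106.3 y -48.2 29.3
lid top z 18.7
```

Call:
play_rows:
  delta_pos:
    - [0.15,0,0]
    - [0.15,0,0]
    - [0.2,0,0]
    - [0.2,0,0]
    - [0.2,0,0]
  roll: [0,0,0,0,0]
  jaw: [0,0,0,0,0]

```text
time: 17.95
tool_pos: [583.3, 211.6, 12.2]
tcp_rot: [0.004, 0.999, 0.04, 0.012]
force: [-6.8, -1.1, 8.1]
width: 0.004
```

```bash
sed -i 's/(106,-75),(106,56),(-8,56)/(116,-75),(116,66),(-8,66)/' bed.py; python3 - <<'E'
from bed import *
stat(); bed()
E
```

```text
t 17.95 jig [ 5.  -8.9 12.2] yaw 94.64 toolz 0.025 -0.008 F [-6.8 -1.1  8.1] 0.004044612859049789
colour [300 124 212 205] [125.  141.5] ang 0.1 c [54.  -4.8] x -8.6 116.6 y -75.6 66.1
depth [334 136 169 160] [109.6  99.7] ang 89.7 c [63.1  4.6] x 12.9 113.2 y -50.4 59.7
lid top z 18.8
```

Call:
play_rows:
  delta_pos:
    - [-1,0,0]
    - [0,0,-2.5]
    - [0,0,-2.5]
    - [2.5,2,0]
    - [2.5,2,0]
    - [2.5,2,0]
    - [0,0,0]
  roll: [0,0,0,0,0,0,0]
  jaw: [0,0,0,0,0,0,0]

```text
time: 18.7
tool_pos: [650.5, 156.8, 63.2]
tcp_rot: [0.004, 0.999, 0.042, 0.012]
force: [0.6, 0.0, 0.1]
width: 0.008
```

```bash
python3 - <<'E'
from bed import *
stat()
E
```

```text
t 18.7 jig [ 67.3 -69.3  63.2] yaw 94.82 toolz 0.023 -0.009 F [0.6 0.  0.1] 0.007510818591119344
```

Call:
play_rows:
  delta_pos:
    - [-0.3,0,2.4]
    - [-0.3,0,2.3]
    - [0,0,0]
    - [0,-0.5,0]
    - [0,-0.5,0]
    - [0,0,0]
  roll: [0,0,0,0,0,0]
  jaw: [0,0,0,0,0,0]

```text
time: 19.3
tool_pos: [643.4, 167.9, 15.6]
tcp_rot: [0.003, 0.999, 0.041, 0.012]
force: [-0.8, 0.2, -0.4]
width: 0.004
```

```bash
python3 - <<'E'
from bed import *
stat()
E
```

```text
t 19.3 jig [ 61.2 -57.6  15.6] yaw 94.74 toolz 0.024 -0.007 F [-0.8  0.2 -0.4] 0.0036061975727472366
```

Call:
play_rows:
  delta_pos:
    - [0,0,0.2]
    - [0,-0.4,0.02]
    - [0,-0.4,0.02]
    - [0,-0.4,0.02]
    - [0,-0.4,0.02]
    - [0,-0.4,0.02]
    - [0,-0.4,0.02]
    - [0,0,0]
  roll: [0,0,0,0,0,0,0,0]
  jaw: [0,0,0,0,0,0,0,0]

```text
time: 20.1
tool_pos: [642.8, 194.8, 14.8]
tcp_rot: [0.003, 0.999, 0.042, 0.014]
force: [0.8, 0.4, -0.1]
width: 0.006
```

```bash
python3 - <<'E'
from bed import *
stat(); bed()
E
```

```text
t 20.1 jig [ 62.9 -30.8  14.8] yaw 94.82 toolz 0.029 -0.008 F [ 0.8  0.4 -0.1] 0.006352301029285164
colour [209  83 207 219] [124.5 141.1] ang -0.0 c [53.8 -4.5] x -8.4 116.1 y -75.1 66.0
depth [233 108 172 127] [77.3 97.5] ang 89.9 c [62.5 14.1] x 13.7 111.3 y -24.6 52.8
lid top z 18.7
```

Call:
play_rows:
  delta_pos:
    - [0,-0.3,0.1]
    - [0,-0.3,0.02]
    - [0,-0.2,0]
    - [0,-0.2,0]
    - [0,-0.2,0]
    - [0,-0.2,0]
  roll: [0,0,0,0,0,0]
  jaw: [0,0,0,0,0,0]

```text
time: 20.75
tool_pos: [642.4, 202.4, 13.5]
tcp_rot: [0.008, 0.999, 0.042, 0.014]
force: [1.0, -6.8, 1.4]
width: 0.003
```

```bash
python3 - <<'E'
from bed import *
stat(); bed()
E
```

```text
t 20.75 jig [ 63.2 -23.1  13.5] yaw 94.86 toolz 0.027 -0.018 F [ 1.  -6.8  1.4] 0.0032838141340197843
colour [192  98 224 214] [141.1 124.4] ang 90.0 c [54.1 -4.8] x -8.1 116.3 y -75.3 65.8
depth [232 108 174 128] [97.4 77.4] ang 0.1 c [62.5 21.7] x 13.7 111.3 y -17.1 60.4
lid top z 18.7
```

The lid's centre is at (62.5, 21.7) against a target of (62, 22), and it presses on the side fence. I finish with a firm nudge from behind and another from the side.

Call:
play_rows:
  delta_pos:
    - [0,0.8,0]
    - [0,0.2,-2.5]
    - [0,0,-2.5]
    - [-2.8,-1.5,0]
    - [-2.8,-1.5,0]
    - [-2.6,-1.4,0]
    - [0,0,0]
  roll: [0,0,0,0,0,0,0]
  jaw: [0,0,0,0,0,0,0]

```text
time: 21.5
tool_pos: [554.8, 228.8, 61.7]
tcp_rot: [0.007, 0.999, 0.04, 0.014]
force: [0.3, -0.0, -0.7]
width: 0.002
```

```bash
python3 - <<'E'
from bed import *
stat()
E
```

```text
t 21.5 jig [-21.9  10.6  61.7] yaw 94.61 toolz 0.027 -0.016 F [ 0.3 -0.  -0.7] 0.002147861008596436
```

Call:
play_rows:
  delta_pos:
    - [0,0,2.4]
    - [0,0,2.3]
    - [0,0,0.1]
    - [0.5,0,0]
    - [0.5,0,0]
    - [0.4,0,0.05]
    - [0,0,0]
  roll: [0,0,0,0,0,0,0]
  jaw: [0,0,0,0,0,0,0]

```text
time: 22.2
tool_pos: [577.4, 229.5, 17.5]
tcp_rot: [0.006, 0.999, 0.04, 0.019]
force: [-0.6, -0.3, 1.4]
width: 0.002
```

```bash
python3 - <<'E'
from bed import *
stat()
E
```

```text
t 22.2 jig [ 0.7  9.3 17.5] yaw 94.6 toolz 0.038 -0.014 F [-0.6 -0.3  1.4] 0.0022716005259995186
```

Call:
play_rows:
  delta_pos:
    - [-0.1,0,0.4]
    - [0.2,0,0.05]
    - [0.2,0,0.03]
    - [0.2,0,0]
    - [0.2,0,0]
    - [0.2,0,0]
    - [0.2,0,0]
  roll: [0,0,0,0,0,0,0]
  jaw: [0,0,0,0,0,0,0]

```text
time: 22.9
tool_pos: [582.9, 229.9, 13.4]
tcp_rot: [0.007, 0.999, 0.04, 0.013]
force: [-5.2, -1.6, 5.7]
width: 0.011
```

```bash
python3 - <<'E'
from bed import *
stat()
E
```

```text
t 22.9 jig [ 6.2  9.3 13.4] yaw 94.64 toolz 0.026 -0.015 F [-5.2 -1.6  5.7] 0.011164983561003169
```

Call:
play_rows:
  delta_pos:
    - [-0.8,0,0]
    - [-0.2,0,-2.5]
    - [0,0,-2.5]
    - [2.3,1.7,0]
    - [2.3,1.7,0]
    - [2.2,1.7,0]
    - [0,0,0]
  roll: [0,0,0,0,0,0,0]
  jaw: [0,0,0,0,0,0,0]

```text
time: 23.6
tool_pos: [643.6, 184.3, 67.7]
tcp_rot: [0.007, 0.999, 0.042, 0.015]
force: [0.6, -0.3, -0.2]
width: 0.007
```

```bash
python3 - <<'E'
from bed import *
stat(); bed()
E
```

```text
t 23.6 jig [ 62.8 -41.3  67.7] yaw 94.83 toolz 0.029 -0.015 F [ 0.6 -0.3 -0.2] 0.006703758006433618
colour [220  73 173 179] [124.9 142.1] ang 0.0 c [54.1 -4.8] x -8.3 116.6 y -75.8 66.3
depth [250  81 134 103] [96.9 75.9] ang 0.1 c [62.3 22.8] x 13.8 110.8 y -15.2 60.8
lid top z 18.7
```

Call:
play_rows:
  delta_pos:
    - [0,0,2.6]
    - [0,0,2.6]
    - [0,0,0.3]
    - [0,-0.5,0]
    - [0,-0.4,0]
    - [0,-0.3,0]
    - [0,-0.2,0]
    - [0,0,0]
  roll: [0,0,0,0,0,0,0,0]
  jaw: [0,0,0,0,0,0,0,0]

```text
time: 24.45
tool_pos: [639.6, 202.1, 14.9]
tcp_rot: [0.007, 0.999, 0.044, 0.015]
force: [-0.3, -3.0, -0.6]
width: 0.002
```

```bash
python3 - <<'E'
from bed import *
stat()
E
```

```text
t 24.45 jig [ 60.3 -23.2  14.9] yaw 95.04 toolz 0.029 -0.015 F [-0.3 -3.  -0.6] 0.0024066238827660236
```

Contact at 3 N. One firmer press, then back off and retreat upwards.

Call:
play_rows:
  delta_pos:
    - [0,-0.2,0]
    - [0,-0.2,0]
    - [0,-0.2,0]
    - [0,0.6,0]
    - [0,1.2,0]
    - [0,0.4,-3]
    - [0,0,-4]
    - [0,0,-4]
    - [0,0,0]
    - [0,0,0]
  roll: [0,0,0,0,0,0,0,0,0,0]
  jaw: [0,0,0,0,0,0,0,0,0,0]

```text
time: 25.45
tool_pos: [639.2, 179.5, 131.1]
tcp_rot: [0.01, 0.999, 0.043, 0.016]
force: [-0.1, -0.0, -0.8]
width: 0.007
```

```bash
cat > fin.py <<'E'
from bed import *
stat(); s=snap('wrist'); bed(s)
C=cloud(s); P=C.reshape(-1,3); J=np.c_[(P-O)@ex,(P-O)@ey,P[:,2]]
i=(J[:,0]>20)&(J[:,0]<104)&(J[:,1]>-10)&(J[:,1]<54); Q=J[i]; A=np.c_[Q[:,:2],np.ones(len(Q))]; print('plane slope',np.linalg.lstsq(A,Q[:,2],rcond=None)[0])
# grey-level profiles across lid/fence boundaries (z=18), dark gap or wood would show
g=s['color'].astype(np.float32)
for nm,pts in (('end',[[(x,y) for x in np.arange(106,114,1)] for y in (-8,22,52)]),('side',[[(x,y) for y in np.arange(56,64,1)] for x in (22,62,102)])):
    for l in pts:
        q=proj(s,[O+x*ex+y*ey+[0,0,18] for x,y in l]).astype(np.float32)
        print(nm,cv2.remap(g,q[:,:1],q[:,1:],1)[:,0].astype(int).tolist())
t=snap('top'); h=cv2.cvtColor(t['color'],cv2.COLOR_BGR2HSV); a=cv2.imread('pics/top0.png'); d=cv2.absdiff(a,t['color']).max(2)
for nm,(r0,r1,c0,c1) in dict(tub=(242,272,322,352),driver=(150,214,322,340),pliers=(208,268,465,492),strip=(202,252,174,195)).items(): print(nm,'diff px>40:',int((d[r0:r1,c0:c1]>40).sum()))
E
python3 fin.py
```

```text
t 25.45 jig [ 58.  -45.7 131.1] yaw 94.96 toolz 0.031 -0.021 F [-0.1 -0.  -0.8] 0.007098929336903267
colour [251  75 128 143] [141.8 124.9] ang 89.9 c [53.7 -4.4] x -8.8 116.3 y -75.4 66.6
depth [269  81 103  82] [76.2 96.4] ang 90.0 c [62.1 22.7] x 13.9 110.3 y -15.4 60.8
lid top z 18.7
plane slope [ -0.33802363  -4.13279971 179.26345221]
end [[145, 151, 158], [145, 151, 158], [140, 146, 152], [123, 129, 135], [105, 109, 115], [110, 114, 119], [130, 136, 141], [143, 149, 155]]
end [[149, 156, 163], [148, 155, 163], [146, 153, 159], [131, 135, 142], [107, 112, 115], [110, 115, 120], [133, 137, 144], [144, 150, 157]]
end [[145, 151, 157], [144, 149, 156], [138, 144, 150], [111, 116, 121], [91, 95, 100], [108, 113, 117], [134, 140, 146], [145, 151, 158]]
side [[98, 103, 107], [100, 104, 108], [101, 104, 109], [100, 104, 109], [94, 99, 102], [97, 102, 107], [127, 133, 139], [144, 149, 158]]
side [[117, 122, 128], [107, 112, 116], [103, 107, 112], [100, 105, 109], [87, 92, 95], [96, 100, 105], [128, 133, 139], [146, 152, 159]]
side [[95, 99, 103], [90, 94, 98], [95, 99, 104], [96, 99, 104], [89, 92, 95], [101, 105, 109], [136, 141, 147], [149, 155, 161]]
tub diff px>40: 0
driver diff px>40: 11
pliers diff px>40: 101
strip diff px>40: 754
```

The lid is square and flush, with no wood visible between it and the fences. I move the arm clear to recheck the bystanders, since the shadow or arm may be covering the strip.

Call:
play_rows:
  delta_pos:
    - [0,0,-4]
    - [0,0,-4]
    - [0,4,0]
    - [0,4,0]
    - [0,4,0]
    - [0,4,0]
    - [0,4,0]
    - [0,4,0]
    - [0,4,0]
    - [0,4,0]
    - [0,4,0]
    - [0,4,0]
    - [0,4,0]
    - [0,4,0]
    - [0,4,0]
    - [0,4,0]
    - [0,4,0]
    - [0,0,0]
    - [0,0,0]
  roll: [0,0,0,0,0,0,0,0,0,0,0,0,0,0,0,0,0,0,0]
  jaw: [0,0,0,0,0,0,0,0,0,0,0,0,0,0,0,0,0,0,0]

```text
time: 27.45
tool_pos: [679.1, -436.2, 178.0]
tcp_rot: [-0.003, 0.999, 0.046, -0.01]
force: [0.2, -0.0, -0.2]
width: 0.004
```

```bash
python3 - <<'E'
from bed import *
stat(); t=snap('top'); a=cv2.imread('pics/top0.png'); 
def cen(im,f,box):
    r0,r1,c0,c1=box; h=cv2.cvtColor(im,cv2.COLOR_BGR2HSV)[r0:r1,c0:c1].astype(int); m=f(h); v,u=np.nonzero(m); return (len(u),round(u.mean()+c0,1),round(v.mean()+r0,1)) if len(u) else None
gr=lambda h:(h[...,0]>45)&(h[...,0]<90)&(h[...,1]>90); orr=lambda h:(h[...,0]<16)&(h[...,1]>140)&(h[...,2]>60); ye=lambda h:((h[...,0]>20)&(h[...,0]<35)&(h[...,1]>110))
for nm,f,b in (('strip',gr,(190,262,165,205)),('driver',orr,(150,220,318,345)),('pliers',ye,(205,275,455,500))): print(nm,cen(a,f,b),cen(t['color'],f,b))
C=cloud(t); P=C.reshape(-1,3); J=np.c_[(P-O)@ex,(P-O)@ey,P[:,2]]
i=(J[:,0]>22)&(J[:,0]<102)&(J[:,1]>-8)&(J[:,1]<52)&np.isfinite(J[:,2]); Q=J[i]; print(len(Q),np.percentile(Q[:,2],[5,50,95]),np.linalg.lstsq(np.c_[Q[:,:2],np.ones(len(Q))],Q[:,2],rcond=None)[0].round(3))
d=cv2.absdiff(a,t['color']).max(2)
for nm,(r0,r1,c0,c1) in dict(tub=(242,272,322,352),strip=(202,252,174,195)).items(): print(nm,int((d[r0:r1,c0:c1]>40).sum()))
E
```

```text
t 27.45 jig [  45.1 -662.6  178. ] yaw 95.22 toolz -0.019 0.008 F [ 0.2 -0.  -0.2] 0.0038324527118022925
strip (276, np.float64(185.1), np.float64(226.7)) (269, np.float64(185.1), np.float64(226.7))
driver (212, np.float64(329.6), np.float64(194.9)) (211, np.float64(329.6), np.float64(194.9))
pliers (181, np.float64(477.5), np.float64(250.0)) None
521 [14.3337751  17.55405365 20.3262373 ] [1.0000e-03 7.0000e-03 1.7277e+01]
tub 96
strip 0
```

```bash
python3 -c "
from station import manip
print(manip.sign_off())"
```

```text
the job is handed in; nothing more can be done
None
```

The job is handed in at about 27.5 s of robot time. The lid lies flat on the bed, bare face up, in the corner of both fences.

**What I did:** I gripped the lid by its long edges, drew it up along the slant, and tipped it forward over the ramp's top edge. I let it go nearly horizontal, with its centre past the ramp edge. It fell onto the ramp blue face down and slid onto the bed by itself. I then pushed it against the end fence and the side fence, and pressed each a second time at roughly 5–7 N.

**Last checks:**
- **Fit:** The lid's centre measured (62.1, 22.7) mm in the jig frame, against an ideal of (62, 22). It was square to within about 0.1°, and no wood showed at the fences.
- **Flatness:** The top camera showed the lid level, with its top at about 17.5 mm. The wrist camera read 18.7 mm.
- **Bystanders:** The strip and driver had not moved. The tub matched its first picture before the final retreat.

**What went wrong or disagreed:**
- The first grasp held only a corner of the lid, and the closing jaws pulled the lid about 4 mm up and 6 mm sideways in its slot. I let go and regripped it.
- The lid slipped to the edge of the pads during the tip-over but stayed under control.
- One wrist-camera plane fit gave nonsense, probably because a finger was in view; the top camera replaced it.
- The arm hid the pliers in the final picture. The view before that differed there by 101 pixels, which I take to be shadow. Nothing touched them as far as I could tell.
- The tub's region differed by 96 pixels in the last view, also probably shadow.

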